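# Fill the shell carrier and hold it up level

### The arm

A 6-joint arm with a two-finger parallel gripper is mounted at the origin on a cart in front of the work surface, level with it; the furniture and walls round the work are solid. World frame = base frame: x ahead of the robot, y to its left, z up, the work surface at z = 0. Lengths are in m, angles in rad, forces in N, time in s.
With the tool pointing down it reaches from about 0.325 to 0.9 m from the base axis. Payload 6.1 kg.
Tool frame: the origin (TCP) lies between the finger pads, 19 mm behind the fingertips; this is the grasp point; z points along the fingers, y is the line along which they close (so a half turn about z gives the same grasp; the last joint's range is limited). The gripper opens to 87 mm and grips with 3 to 60 N. Pads are 19 mm wide; open, the fingers measure 117 mm over their backs; the gripper's body (75 mm by 190 mm) begins 51 mm behind the grasp point.
Start: joints at [1.115, 0.22, 1.526, -0, 1.395, -0.126], TCP at [0.202, 0.591, 0.241] pointing down, gripper open.
Joint ranges: [-2.98, 2.98], [-0.91, 2.08], [0.09, 2.57], [-1.24, 4.39], [0.2, 2.65], [-2.68, 2.68]. Speed limits (rad/s): [2.57, 2.57, 3.01, 3.14, 3.14, 3.14].

### API

Orientations are given as a rotation vector (axis times angle).
In Python, from workcell import r, kinematics, get_state, capture gives the robot as it stands. Calls block until the motion is done:
- r.movep(position, orientation): joint-space move of the TCP to a pose.
- r.line_to(position, frame=None, feed=0.15): straight line of the TCP; frame=None keeps the orientation; feed is the mean speed in m/s.
- r.move_joints(angles): joint-space move.
- r.grip(opening, f_grip=None): opening from 0.0 (shut) to 1.0 (fully open); f_grip is the grip in N (None keeps the last); returns when the fingers have stopped.
- r.sleep(seconds).
- kinematics.solve_ik(position, orientation): joint angles nearest the present ones, or None.
- get_state(): the state.
- capture(name): name is "scene" or "top" or "wrist"; returns a dict with "img" (480x640x3 uint8, red, green, blue), "intrinsics" (3x3 intrinsics, pixels), "xyz" and "rotation" of the camera in the world. Camera axes: x right, y down, z forward; pixel columns grow to the right and rows downward; lengths in m; the calibration is good to about 2 mm. A picture is of the moment at which its call begins. There is no depth.
A pose or a line that the arm cannot do raises r.Unreachable and nothing moves.
- r.job_done(): hands the job in; it is judged then, once.
The state is a dict: "time": time; "q": joint angles; "qd": joint speeds; "joint_efforts": joint torques, N m; "ee_pos": TCP position; "eef_rot": TCP orientation; "contact_force": force on the tool from outside, world axes, zero at the start; "wrist_torque": the same for the moment, N m; "width": opening from 0.0 (shut) to 1.0 (fully open); "gripper_force": force on a finger pad.
Only numpy, scipy, OpenCV 4.12 (cv2) and the standard library are available. Lean on these libraries where they do the work, as an engineer would, in place of code of your own. Each camera call takes 0.05 s, during which the arm holds its last target. There are 200 camera calls.

### The job

Stand the loose connector shell upright in the empty pocket of the black carrier, fully down like the other three, and let go of it while the carrier still stands on the bench. Then lift the carrier by its upright grip, keep it level, and hold it still with its feet about 10 cm above the bench so that its underside can be checked. Finish while still holding it there, all four shells seated, and leave the jar, the screwdriver and the black tape beside the work where they are.

Things in the scene. Friction and masses are not known exactly. Their poses are not given: they have to be found in the camera images.
- carrier: Loose carrier, 0.3 to 0.52 kg, turned any way round: black plastic bar 184 (its x) x 50 (its y) x 14 mm on 3 mm feet, top face 17 mm above the bench. Four pockets 26 mm wide, 9 mm deep, in a row at x = -72, -36, 36, 72 mm; the end one at -72 is empty. Upright flat grip in the middle. Origin: centre of the feet's underside, z up; balances about its middle.
- grip (a point): On the carrier's flat aluminium grip, 58 mm above the feet, over the carrier's middle; axes as the carrier's. The grip is 30 mm long (x), 10 mm thick (y: close the fingers along y) and its top is 70 mm above the feet; below it a 34 x 32 mm flange rises to 21 mm.
- pocket1 (a point): Centre of the floor of the empty end pocket, at carrier x = -72 mm, 8 mm above the feet's underside and 9 mm below the bar's top face; axes as the carrier's. A seated shell stands 13 mm out of its pocket.
- pocket2 (a point): Centre of the floor of the pocket at carrier x = -36 mm; holds shell_2.
- pocket3 (a point): Centre of the floor of the pocket at carrier x = +36 mm; holds shell_3.
- pocket4 (a point): Centre of the floor of the end pocket at carrier x = +72 mm; holds shell_4.
- shell_1: The loose shell: a nickel-grey round connector shell, 23 mm across and 22 mm high, about 30 g, standing upright on the bench apart from the carrier. Origin: centre of its underside; z up.
- shell_2: Nickel-grey shell, 21 mm across and 22 mm high, standing in pocket2. Origin: centre of its underside.
- shell_3: Nickel-grey shell, 20 mm across and 22 mm high, standing in pocket3. Origin: centre of its underside.
- shell_4: Nickel-grey shell, 21 mm across and 22 mm high, standing in pocket4. Origin: centre of its underside.
- flux_jar: Bystander: small brown jar with a black lid, 42 mm across, 65 mm high. Origin: centre of its underside.
- driver: Bystander: red screwdriver lying flat, 167 mm long, 22 mm high. Origin: middle of its underside.
- black_tape: Bystander: roll of black tape lying flat, 62 mm across, 19 mm high. Origin: centre of its underside.

How it is judged:
On the way:
1. the loose shell stands fully down in the empty pocket, released, with the carrier still on the bench (horizontal distance between shell_1 and pocket1 below 0.005 m and z of shell_1 in the frame of pocket1 below 0.003 m and angle between shell_1's own z axis and vertical below 0.12 rad and contact force between the fingers and shell_1 below 0.1 N and height (world z) of carrier below 0.006 m), for 0.2 s.
At the end, for the whole second after the job is handed in: The fingers hold the carrier at its grip (TCP within 35 mm of the grip point), feet 60 to 150 mm above the bench, level within 5 degrees and still (under 20 mm/s, 0.15 rad/s); every shell is within 6 mm (shell_1: 5 mm, upright) of the centre of its pocket's floor (height (world z) of carrier between 0.06 and 0.15 m and angle between carrier's own z axis and vertical below 0.09 rad and linear speed of carrier below 0.02 m/s and angular speed of carrier below 0.15 rad/s and contact force between the fingers and carrier above 2 N and distance between the grasp point and grip below 0.035 m and angle between shell_1's own z axis and vertical below 0.25 rad and distance between shell_1 and pocket1 below 0.005 m and distance between shell_2 and pocket2 below 0.006 m and distance between shell_3 and pocket3 below 0.006 m and distance between shell_4 and pocket4 below 0.006 m); the arm keeps its last pose, push and grip.
It fails at once if the flux jar is pushed more than 25 mm (distance of flux_jar from where it was at the start of the episode above 0.025 m).
It fails at once if the screwdriver is pushed more than 25 mm (distance of driver from where it was at the start of the episode above 0.025 m).
It fails at once if the black tape is pushed more than 25 mm (distance of black_tape from where it was at the start of the episode above 0.025 m).
It fails at once if the carrier tips more than about 15 degrees (angle between carrier's own z axis and vertical above 0.26 rad).
It also fails if it takes over 40 s, if anything falls off the work surface, if the arm or the gripper's body presses on something with over 40 N, if the wrist force passes 120 N, or if a joint passes its speed limit or range.

## Working session

There is one attempt and no reset: what is moved stays moved. The work goes in short steps, each a Python script; the robot and the scene stay as the last script left them, time stands still between calls to the robot, and variables do not carry over. Pictures are saved under pics/ and viewed, at most 10 in all, crops included, and the job is handed in when it is done.

```bash
mkdir -p pics; cat > h.py <<'E'
import numpy as np, cv2
from scipy.spatial.transform import Rotation as R
from workcell import r, kinematics, get_state, capture
def snap(n,f):
    c=capture(n); cv2.imwrite(f'pics/{f}.png',c['img'][:,:,::-1]); np.savez(f'pics/{f}.npz',K=c['intrinsics'],t=c['xyz'],R=c['rotation']); return c
def cam(f):
    d=np.load(f'pics/{f}.npz'); Rm=d['R']
    if Rm.shape!=(3,3): Rm=R.from_rotvec(Rm).as_matrix()
    return d['K'],d['t'],Rm
def p2w(f,uv,z):
    K,t,Rm=cam(f); d=Rm@np.linalg.solve(K,[uv[0],uv[1],1]); return t+d*(z-t[2])/d[2]
def w2p(f,p):
    K,t,Rm=cam(f); q=K@(Rm.T@(np.array(p)-t)); return q[:2]/q[2]
def down(a): # tool pointing down, tool y along world angle a
    y=np.array([np.cos(a),np.sin(a),0]); z=np.array([0,0,-1.]); x=np.cross(y,z)
    return R.from_matrix(np.c_[x,y,z]).as_rotvec()
E
python3 - <<'E'
from h import *
for n in('top','scene'):
    c=snap(n,n+'0'); print(n,c['intrinsics'].tolist(),c['xyz'],np.array(c['rotation']).tolist())
s=get_state(); print(s)
E
```

```text
top [[504.6443300537359, 0.0, 320.5108574715055], [0.0, 504.6443300537359, 237.74216260327023], [0.0, 0.0, 1.0]] [ 0.46787434 -0.07290518  1.31946119] [-2.197029620394865, 2.179169642695671, -0.045054915892127546]
scene [[478.0021848050717, 0.0, 316.23533559394565], [0.0, 478.0021848050717, 237.24183899686108], [0.0, 0.0, 1.0]] [-0.01402256 -0.58479172  0.78219801] [-2.14323867791666, 0.9548364440823334, -0.3970140017639725]
{'time': 0.1, 'q': array([ 1.11487955e+00,  2.21171423e-01,  1.52748975e+00, -4.21936567e-05,
        1.39472865e+00, -1.26087537e-01]), 'qd': array([ 0.00111828, -0.00395561, -0.00266126, -0.00045109, -0.00219045,
       -0.00095179]), 'joint_efforts': array([ 1.36059909e-03, -4.95944917e+01, -3.88523877e+01,  7.02618831e-02,
        5.14019269e-02, -7.26490680e-05]), 'ee_pos': array([0.20219734, 0.59082327, 0.24023535]), 'eef_rot': array([-5.15659501e-01, -3.09850007e+00,  2.72259407e-03]), 'contact_force': array([-0.39458499,  0.02910699,  0.6333389 ]), 'wrist_torque': array([ 0.00342429,  0.03435762, -0.01445781]), 'gripper_force': 0.0, 'width': 0.9977592257933336}
```

View pics/top0.png

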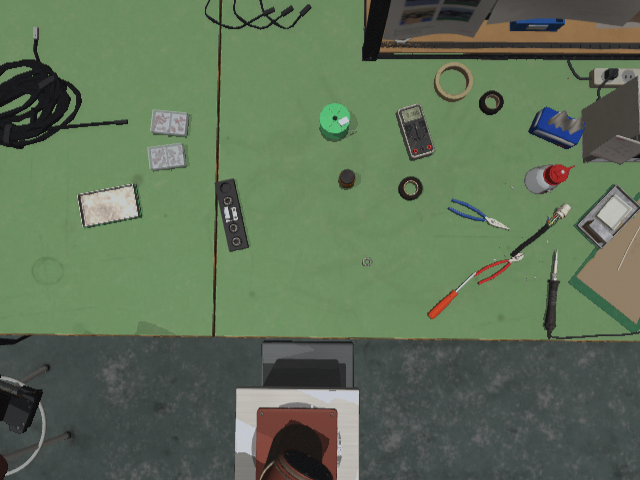

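View pics/scene0.png

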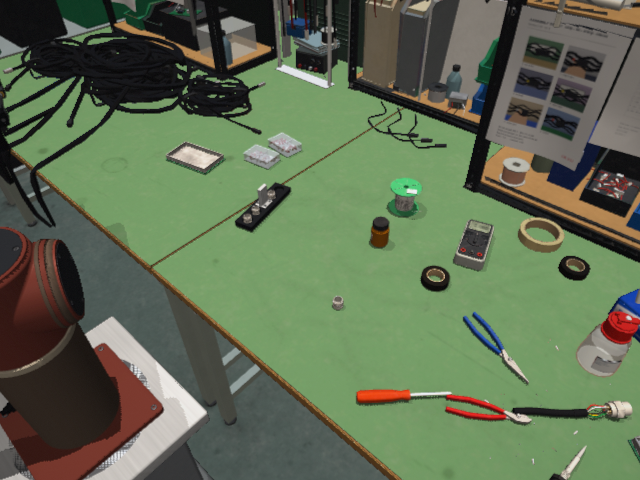

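The top view shows the carrier at about (232,215), the loose shell at (367,262), the jar at (347,178), the tape at (410,188) and the driver at (452,297). I'll enlarge the carrier and the shell to see which end is empty.

```bash
python3 - <<'E'
from h import *
a=cv2.imread('pics/top0.png')
A=cv2.resize(a[170:260,195:270],None,fx=6,fy=6,interpolation=cv2.INTER_CUBIC)
B=cv2.resize(a[245:280,350:385],None,fx=8,fy=8,interpolation=cv2.INTER_CUBIC)
o=np.zeros((540,740,3),np.uint8);o[:540,:450]=A;o[:280,455:735]=B
cv2.imwrite('pics/crop.png',o)
for uv,z in [((222,182),.017),((238,248),.017),((367,262),.022)]: print(p2w('top0',uv,z))
E
```

```text
[0.68128421 0.20171464 0.017     ]
[0.5095431 0.1569472 0.017    ]
[ 0.47613876 -0.17617491  0.022     ]
```

View pics/crop.png

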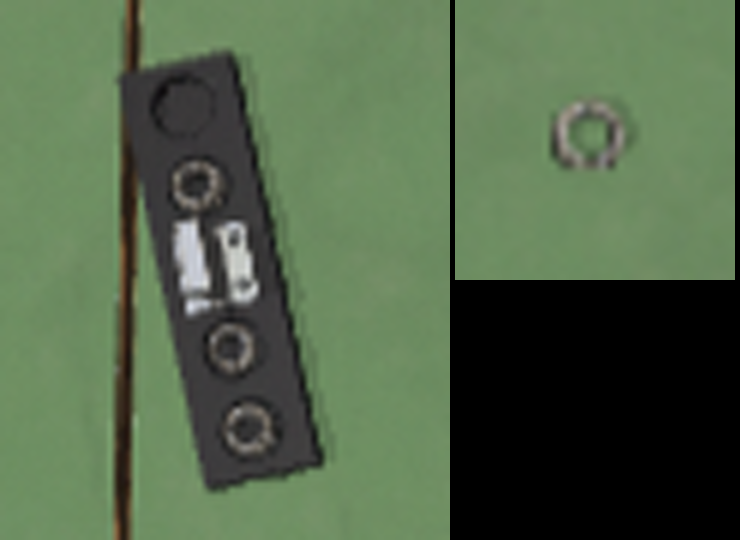

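The crop shows the empty pocket at the far end, at crop (183,105), and shells in the other three. The loose shell is upright at crop (589,135). I'll compute poses, then take wrist views over the shell and the pocket.

```bash
python3 - <<'E'
from h import *
f=lambda x,y:((x+.5)/6-.5+195,(y+.5)/6-.5+170)
C=[p2w('top0',f(*c),.017)[:2] for c in[(121,74),(233,53),(323,463),(209,490)]]
print('sides',[np.linalg.norm(C[i]-C[(i+1)%4]) for i in range(4)])
c=np.mean(C,0); d=(C[2]+C[3]-C[0]-C[1]); th=np.arctan2(d[1],d[0]); ux=np.array([np.cos(th),np.sin(th)])
print('c',c,'th',th,'p1',c-.072*ux,'p1 direct',p2w('top0',f(183,105),.017))
sh=p2w('top0',((134.5)/8-.5+350,135.5/8-.5+245),.022)[:2]; print('sh',sh)
a=th+np.pi/2
for k in(a,a+np.pi):
  for p in (sh,c-.072*ux,c): print(k,kinematics.solve_ik([*p,.2],down(k)))
print('wristcam now',capture('wrist')['xyz'],capture('wrist')['rotation'],get_state()['ee_pos'])
E
```

```text
sides [np.float64(0.04953027060167208), np.float64(0.1827950493401613), np.float64(0.05050764048042819), np.float64(0.1851639188237605)]
c [0.59655426 0.17544423] th -2.912187901424974 p1 [0.666668   0.19181688] p1 direct [0.66799717 0.19340916 0.017     ]
sh [ 0.47756544 -0.17440786]
-1.3413915746300775 [-5.05373465e-01 -2.62547104e-02  1.87095710e+00 -4.44089210e-16
  1.29689026e+00  8.36018110e-01]
-1.3413915746300775 [ 1.66610485e-01  4.10431006e-01  1.36871137e+00 -4.44089210e-16
  1.36245027e+00  1.50800206e+00]
-1.3413915746300775 [ 1.59288941e-01  2.43499414e-01  1.57791842e+00 -4.44089210e-16
  1.32017481e+00  1.50068052e+00]
1.8002010789597156 [-5.05373465e-01 -2.62547104e-02  1.87095710e+00 -4.44089210e-16
  1.29689026e+00 -2.30557454e+00]
1.8002010789597156 [ 0.16661048  0.41043101  1.36871137  0.          1.36245027 -1.63359059]
1.8002010789597156 [ 1.59288941e-01  2.43499414e-01  1.57791842e+00 -4.44089210e-16
  1.32017481e+00 -1.64091214e+00]
wristcam now [0.13278531 0.61451188 0.38398214] [2.36568807 1.69257919 0.23279991] [0.20225971 0.5909904  0.24057665]
```

Bar sides measure 50 x 184 mm, as specified. Next, wrist views above the pocket and the shell.

```bash
python3 - <<'E'
from h import *
a=-1.3414
r.movep([.660,.190,.16],down(a)); r.sleep(.2); snap('wrist','wp'); print(get_state()['ee_pos'],get_state()['time'])
r.movep([.4776,-.1744,.16],down(a)); r.sleep(.2); snap('wrist','ws'); s=get_state(); print(s['ee_pos'],s['time'])
print(w2p('wp',[.6673,.1926,.017]),w2p('ws',[.4776,-.1744,.022]))
o=np.hstack([cv2.imread('pics/wp.png'),cv2.imread('pics/ws.png')]); cv2.imwrite('pics/w2.png',cv2.resize(o,(800,300),interpolation=cv2.INTER_AREA))
E
```

```text
[0.65981444 0.19067706 0.16011811] 2.65
[ 0.47804651 -0.17383951  0.15996611] 4.4083
[315.74156359 219.15656334] [316.38355658 231.16396265]
```

View pics/w2.png

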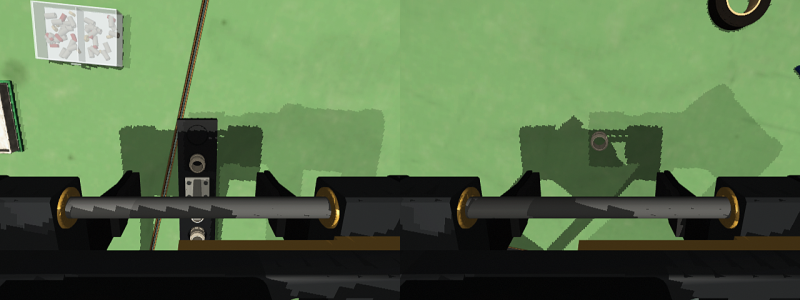

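Both targets appear where predicted: the pocket near (316,210) and the shell near (319,228) at full resolution. I'll enlarge them.

```bash
python3 - <<'E'
from h import *
o=[]
for n in('wp','ws'):
    i=cv2.imread(f'pics/{n}.png')[180:260,275:355].astype(float)
    if n=='wp': i=np.clip(i*2.5,0,255)
    o.append(cv2.resize(i.astype(np.uint8),None,fx=5,fy=5,interpolation=cv2.INTER_CUBIC))
cv2.imwrite('pics/w3.png',np.hstack(o))
E
```

```text
(no output)
```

View pics/w3.png

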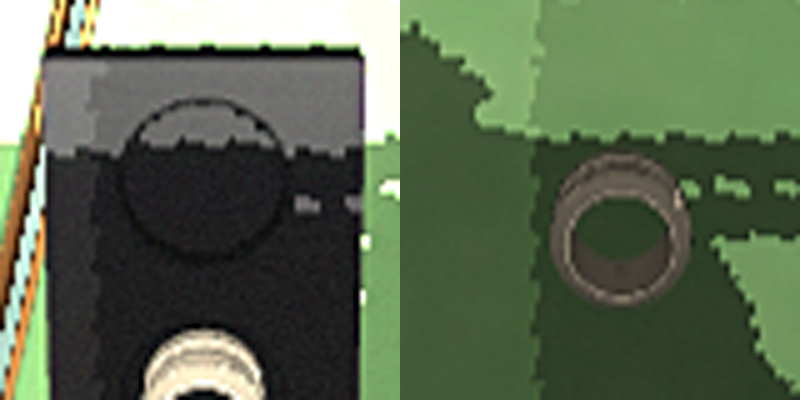

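```bash
python3 - <<'E'
from h import *
g=lambda x,y:((x+.5)/5-.5+275,(y+.5)/5-.5+180)
K,t,Rm=cam('wp'); print('optical axis',Rm[:,2],'cam',t)
sh=p2w('ws',g(221.5,243),.022); print('shell',sh)
tt=np.linspace(0,2*np.pi,72)
P=[p2w('wp',g(204+85*np.cos(x),180+82*np.sin(x)),.017)[:2] for x in tt]
P=np.array(P); print('pocket',p2w('wp',g(204,180),.017),'ext',np.ptp(P,axis=0))
l=[p2w('wp',g(*q),.017)[:2] for q in[(46,52),(362,52),(49,300),(361,300)]]
print('corners',l,'width',np.linalg.norm(l[0]-l[1]),np.linalg.norm(l[2]-l[3]))
m=(l[0]+l[1])/2; n=(l[2]+l[3])/2; print('axis',np.arctan2(*(n-m)[::-1]))
print('edge-mid to pocket',np.linalg.norm(m-p2w('wp',g(204,180),.017)[:2]))
R2=[p2w('ws',g(*q),.022)[:2] for q in[(151,243),(291,243),(221,306),(168,243),(276,243),(222,194),(222,292)]]
print(np.linalg.norm(R2[0]-R2[1]),np.linalg.norm(R2[3]-R2[4]),np.linalg.norm(R2[5]-R2[6]))
E
```

```text
optical axis [-0.26453629 -0.06147991 -0.96241403] cam [0.73305732 0.20717317 0.30392514]
shell [ 0.48036576 -0.17575322  0.022     ]
pocket [0.67001887 0.1935143  0.017     ] ext [0.02629214 0.02658254]
corners [array([0.6840319 , 0.22174111]), array([0.69518384, 0.17449893]), array([0.64528849, 0.21307735]), array([0.65671741, 0.16468988])] width 0.04854059382598135 0.049718891206691825
axis -2.906752658978887
edge-mid to pocket 0.02012316156902291
0.021718606279789172 0.016754335664854215 0.015707891207343977
```

All checks agree: pocket rim 26.4 mm, bar width 49–50 mm, and 20.1 mm from pocket to bar end. Next I'll centre the shell with two crossed squeezes, then view it again to cancel any camera/TCP bias.

```bash
python3 - <<'E'
from h import *
a=-1.335; p=[.480,-.1755]
r.movep([*p,.10],down(a+np.pi/2)); r.line_to([*p,.022]); r.grip(0,5); s=get_state();print(s['width']*87,s['gripper_force'],s['ee_pos'])
r.grip(.6); r.line_to([*p,.06]); r.movep([*p,.06],down(a)); r.line_to([*p,.022]); r.grip(0,5); s=get_state();print(s['width']*87,s['gripper_force'],s['ee_pos'])
r.grip(1.0); r.line_to([*p,.16],feed=.25); r.sleep(.2); snap('wrist','ws2'); s=get_state();print(s['ee_pos'],s['time'])
u,v=w2p('ws2',[*p,.022]);print(u,v)
i=cv2.imread('pics/ws2.png')[190:270,275:355]; cv2.imwrite('pics/ws2c.png',cv2.resize(i,None,fx=5,fy=5,interpolation=cv2.INTER_CUBIC))
E
```

```text
21.487132738549956 5.000038393354771 [ 0.47994936 -0.17548787  0.02196214]
21.08841691940578 5.00053327439673 [ 0.48010123 -0.17553544  0.02220628]
[ 0.47895102 -0.17495349  0.15805942] 13.4167
317.4437271939105 229.2064151981574
```

View pics/ws2c.png

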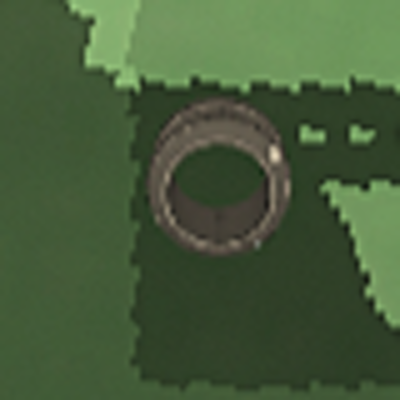

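The shell is centred at crop (218,191), which is pixel (318.2,227.8), against an expected (317.4,229.2). I'll apply that small bias to the pocket position, then grasp and insert with force monitoring.

```bash
python3 - <<'E'
from h import *
a=-1.335; p=np.array([.480,-.1755])
b=p2w('ws2',(318.2,227.8),.022)[:2]-p; q=np.array([.67002,.19351])-b; print('bias',b,'target',q)
r.line_to([*p,.030],feed=.2); r.grip(0,8); s=get_state();print('grasp',s['width']*87,s['gripper_force'],s['time'])
r.line_to([*p,.12],feed=.2); r.movep([*q,.12],down(a)); r.line_to([*q,.055],feed=.15); r.sleep(.3)
f0=get_state(); print(f0['ee_pos'],f0['width']*87)
for z in np.arange(.051,.0376,-.002):
    r.line_to([*q,z],feed=.04); s=get_state(); df=s['contact_force']-f0['contact_force']; print(round(z,4),s['ee_pos'].round(4),df.round(2),s['time'])
    if abs(df[2])>4 or np.hypot(*df[:2])>4: break
snap('wrist','ins'); c=cv2.imread('pics/ins.png')[130:480,120:520]; cv2.imwrite('pics/insc.png',cv2.resize(c,None,fx=1.7,fy=1.7))
E
```

```text
bias [ 0.00122497 -0.00030216] target [0.66879503 0.19381216]
grasp 20.808141276759812 7.997892220155336 15.2917
[0.66958896 0.19400799 0.05634405] 20.96934760787159
0.051 [0.6684 0.1938 0.0505] [-1.07 -0.15 -1.26] 18.5583
0.049 [0.6686 0.1938 0.0487] [-0.73 -0.11 -0.6 ] 18.8083
0.047 [0.6687 0.1938 0.0468] [-0.38 -0.39 -0.55] 19.0583
0.045 [0.6686 0.1938 0.0448] [-0.18 -0.81 -0.38] 19.3083
0.043 [0.6686 0.1938 0.0428] [ 0.57 -0.02 -0.15] 19.5583
0.041 [0.6686 0.1938 0.0408] [-0.09  0.04 -1.37] 19.8083
0.039 [0.6686 0.1938 0.0388] [-0.2  -0.07  0.02] 20.0583
```

View pics/insc.png

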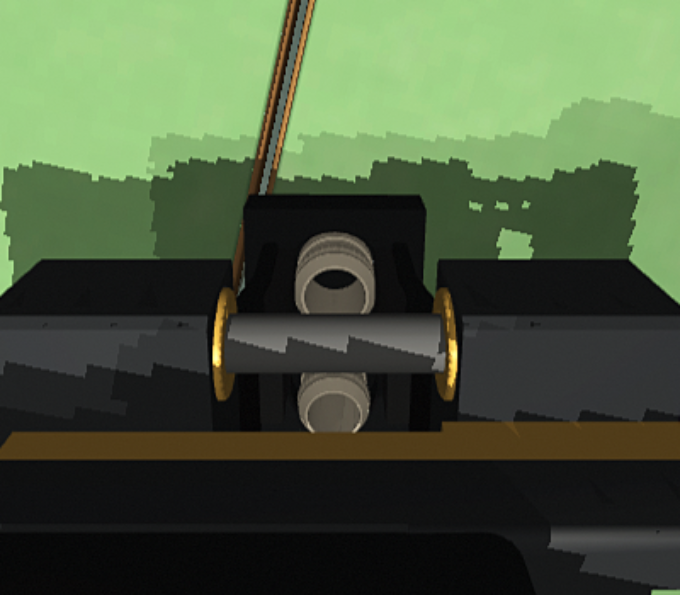

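The shell is inside the pocket with no lateral load: its rim is at (335,275) in the crop, centred in the bar. I'll lower the last millimetre, release, back off and check.

```bash
python3 - <<'E'
from h import *
a=-1.335; q=np.array([.66880,.19381])
r.line_to([*q,.0382],feed=.03); r.grip(.5); r.sleep(.1); s=get_state();print(s['width'],s['gripper_force'],s['ee_pos'])
r.line_to([*q,.11],feed=.2); r.line_to([.66,.19,.16],feed=.2); r.sleep(.15); snap('wrist','rel'); print(get_state()['time'])
o=[]
c=cv2.imread('pics/rel.png')[180:340,240:400].astype(float)*2
cv2.imwrite('pics/relc.png',cv2.resize(np.clip(c,0,255).astype(np.uint8),None,fx=3.5,fy=3.5,interpolation=cv2.INTER_CUBIC))
E
```

```text
0.5000221189874197 0.0 [0.66878319 0.19380536 0.03818257]
22.2833
```

View pics/relc.png

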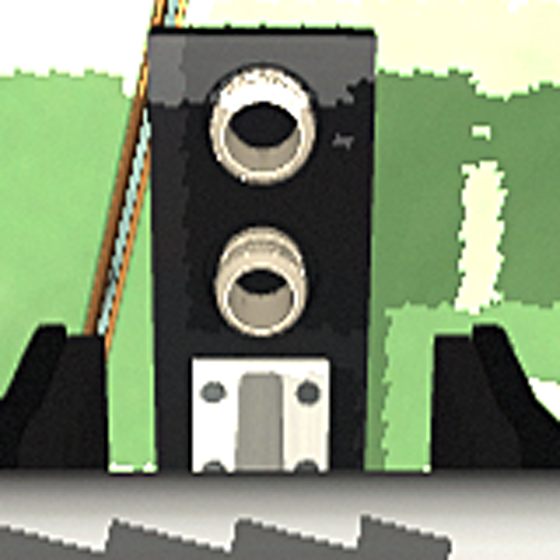

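The shell stands upright in pocket1 (crop (262,125)), as deep as shell_2 at (262,280), and the carrier hasn't moved. Now I'll grip and lift it.

```bash
python3 - <<'E'
from h import *
a=-1.336; th=-2.907; c=np.array([.66880,.19381])+.072*np.array([np.cos(th),np.sin(th)]); print(c)
r.movep([*c,.12],down(a)); r.line_to([*c,.057],feed=.12); r.sleep(.2); f0=get_state()
r.grip(0,35); s=get_state();print('grip',s['width']*87,s['gripper_force'],(s['contact_force']-f0['contact_force']).round(2),s['ee_pos'],s['time'])
r.line_to([*c,.067],feed=.05); r.sleep(.2); s=get_state();print((s['contact_force']-f0['contact_force']).round(2),s['wrist_torque']-f0['wrist_torque'])
r.line_to([*c,.157],feed=.08); r.sleep(.3); s=get_state();print((s['contact_force']-f0['contact_force']).round(2),s['ee_pos'],s['width']*87,s['time'])
snap('scene','end'); i=cv2.imread('pics/end.png')[120:300,180:440]; cv2.imwrite('pics/endc.png',cv2.resize(i,None,fx=3,fy=3,interpolation=cv2.INTER_CUBIC))
E
```

```text
[0.59877214 0.17707383]
grip 9.920309939905056 34.9957657372579 [0.06 2.63 0.25] [0.59865262 0.17726539 0.05687646] 24.2333
[ 1.4   0.74 -5.39] [ 0.00736854 -0.01548615 -0.05751015]
[-0.17  0.46 -5.63] [0.59861138 0.17706854 0.15663111] 9.367532803716726 26.3583
```

View pics/endc.png

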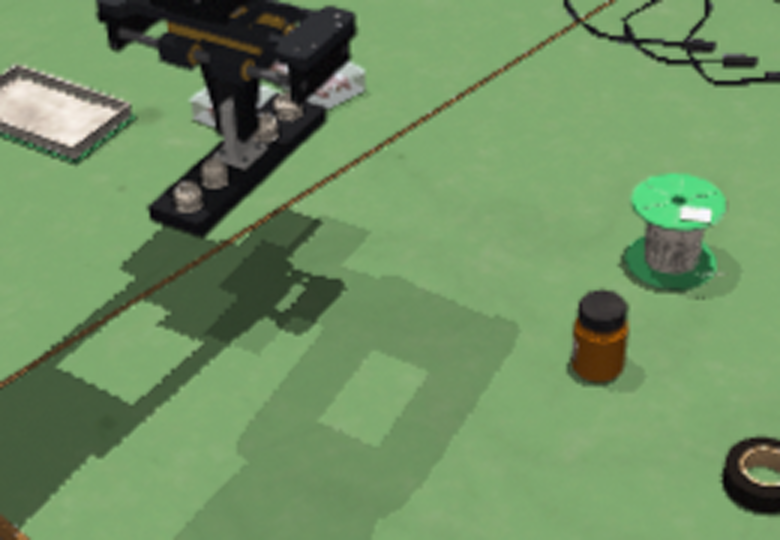

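The carrier hangs level about 10 cm up, with all four shells seated (crop (187,197), (215,172), (265,127), (287,108)), and the wrist carries its 5.6 N weight. I'll hand it in.

```bash
python3 -c "
from h import *
r.sleep(.3); print(r.job_done())"
```

```text
the job is handed in; nothing more can be done
None
```

The job is handed in, with no verdict shown: the loose shell is seated in the empty pocket and was released while the carrier was on the bench; the carrier is held level and still by its grip about 10 cm up with all four shells in place, and the arm kept clear of the jar, screwdriver and tape.

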